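# Third hand at the assembly jig

### The job

Hang the screw caddy by its handle on the two-pronged hook so that the fitter has the screws at hand, and let go of it. Then lay the aluminium channel flat on the jig's mat and press one of its long upright walls squarely against the middle of the sprung stop, without ramming it, with a steady push of about 8 newtons, which drives the stop back about half of its 24 mm travel. Finish while still holding that push, because the fitter will now screw the channel down; leave the hammer, screwdriver and loose bin where they lie.

Things in the scene. Friction and masses are not known exactly. Their poses are not given: they have to be found in the camera images.
- caddy: Screw caddy: open grey sheet-metal box, 70 mm along its x, 124 mm along its y, 45 mm high, with a fixed round-bar bail handle (10 mm bar) rising in the middle: two uprights at y = +-59 mm and a straight top bar along y. About 0.25 kg. Origin at the centre of its underside, z up. It stands on the bench at first.
- caddy_bar (a point): Middle of the caddy's top handle bar (bar centre line), 130 mm above the caddy's underside; axes as the caddy's, the bar lies along y. Round the middle of the bar sits a flat-sided black grip, 12 mm thick (x), 36 mm long (y), 18 mm high. 85 mm clear between the bar and the box rim.
- hook: Fixed steel hook stand, origin under the centre of its 120 x 130 x 10 mm base, z up. A post at x = +45 mm carries a cross bar 185 mm high, from which two 8 mm prongs at y = +-36 mm point to the stand's -x, dip into a valley and turn up at the tips (x = -58 mm, tops 203 mm high, the highest of the stand). The caddy's bar is to lie across both prongs, along the stand's y.
- hook_seat (a point): Where the middle of the caddy's bar lies when hung: midway between the prongs in their valley, 186.5 mm above the bench; axes as the stand's. The prong tips stand 22 mm further to -x, their tops 16.5 mm higher than this point; the cross bar is 76 mm to +x. The prongs enter between bar and box from the open (-x) side.
- channel: Aluminium U-channel lying with its open side up: 70 mm along its x, 100 mm along its y, 45 mm high; floor and both upright walls 8 mm thick, the walls along y with centres at x = +-31 mm, 54 mm clear between them. It looks the same turned by half a turn. Two screw holes in its floor. About 0.31 kg. Origin at the centre of its underside, z up. It lies on the bench at first.
- jig: Fixed jig: wooden board 250 mm (x) by 200 mm (y) with a green rubber mat, whose top is 18 mm above the bench and reaches from x = -120 to +40 mm. Origin at the centre of the board's underside, z up. At its +x end a fixed aluminium block (x = 90 to 120 mm, 110 mm wide, top 53 mm above the bench) guides the sprung stop.
- stop_face (a point): Middle of the sprung stop's face, which looks to the jig's -x: an aluminium pad 70 mm wide (y) and 14 mm thick, from 20 to 54 mm above the bench; this point is 37 mm above the bench, at x = 45 mm, y = 0 of the jig when not pressed; it moves back with the stop. Axes as the jig's.
- stop (a joint): How far the sprung stop is pushed back towards the jig's +x, in m: 0 free, 0.024 end of travel. The spring pushes back with 700 N per m: 8.4 N at 0.012.
- hammer: Hammer lying across the bench beyond the jig; leave alone.
- screwdriver: Screwdriver lying on the bench between the robot and the hook stand; leave alone.
- bin: Small orange plastic bin, 90 x 70 x 50 mm, at the right of the bench; leave alone.
There are look-alikes about, which are no part of the job. Leave any yellow look-alike of the caddy alone. Of the things shaped like the channel, the aluminium one is meant.

How it is judged (in metres and radians):
On the way, in this order (a step that is already met when the one before it is completed fails the run):
1. the caddy hangs by its bar on both prongs, let go and quiet (x of caddy_bar in the frame of hook_seat between -0.012 and 0.012 m and y of caddy_bar in the frame of hook_seat between -0.025 and 0.025 m and z of caddy_bar in the frame of hook_seat between -0.01 and 0.01 m and contact force between caddy and hook above 1 N and contact force between the arm and caddy below 0.1 N and angle between caddy's own z axis and vertical below 0.25 rad and linear speed of caddy below 0.08 m/s), for 0.3 s.
2. the channel lies flat, square and central on the mat and the fingers press it steadily on the stop, 5 to 12 N (contact force between channel and stop between 5 and 12 N and value of joint stop between 0.007 and 0.0175 m and x of channel in the frame of stop_face between -0.04 and -0.031 m and y of channel in the frame of stop_face between -0.015 and 0.015 m and z of channel in the frame of jig between 0.014 and 0.023 m and angle between the x axis of channel and the x axis of jig, either way round below 0.07 rad and angle between channel's own z axis and vertical below 0.07 rad and contact force between the fingers and channel above 3 N and linear speed of channel below 0.01 m/s), for 0.3 s.
At the end, for the whole second after the job is handed in: Caddy at rest on both prongs (bar within 12 mm along, 10 mm in height of the seat), untouched. Channel flat on the mat, square to the stop within 0.07 rad, centred within 15 mm, still, pressed by the fingers with 5 to 12 N (stop back 7 to 17.5 mm). Robot still holding (all of step 1 and all of step 2); the arm keeps its last pose, push and grip.
It fails at once if the stop is rammed with more than 25 N (contact force between channel and stop above 25 N).
It fails at once if a bystander is shoved by more than 30 mm (distance of any of hammer, screwdriver, bin from where it was at the start of the episode above 0.03 m).
It also fails if it takes over 72 s, if anything falls off the work surface, if the arm or the gripper's body presses on something with over 40 N, if the wrist force passes 120 N, or if a joint passes its speed limit or range.

### The arm

A 6-joint arm with a two-finger parallel gripper is mounted at the origin on the work surface. World frame = base frame: x ahead of the robot, y to its left, z up, the work surface at z = 0. Lengths are in m, angles in degrees, forces in N, time in s.
With the tool pointing down it reaches from about 0.3 to 0.775 m from the base axis. Payload 14.6 kg.
Tool frame: the origin (TCP) lies midway between the tips of the shut fingers; the grasp point (between the pads) lies env.grip_depth behind it (env.grip_depth is the distance from the TCP to the grasp point, in m); z points along the fingers, y is the line along which they close (so a half turn about z gives the same grasp; the last joint's range is limited). The gripper opens to 85 mm and grips with 20 to 120 N. Pads are 22 mm wide; open, the fingers measure 114 mm over their backs; the gripper's body (76 mm by 85 mm) begins 54 mm behind the grasp point. The pads swing forward as they close: fully open they stand 13 mm farther back than shut.
Start: joints at [67.747, 17.183, 87.147, -0, 75.671, -3.816], TCP at [0.174, 0.522, 0.231] pointing down, gripper open.
Joint ranges: [-173.82, 173.82], [-45.26, 126.66], [13.44, 144.39], [-59.66, 239.66], [0, 175.72], [-146.38, 146.38]. Speed limits (degrees/s): [127.2, 127.2, 147.25, 180, 180, 180].

### API

Orientations are given as [roll, pitch, yaw] about the fixed x, y, z axes, in that order (R = Rz(yaw) Ry(pitch) Rx(roll)).
In Python, from station import env gives the robot as it stands. The module is installed in compiled form; this text tells all that it offers.
- The arm moves only by the shell command python3 -m handwheel 'ROWS'. ROWS is a JSON list of rows, 1 to 10 of them, each written [opening, [dx, dy, dz], [rx, ry, rz]]: the opening from 0.0 (shut) to 1.0 (fully open), then dx, dy, dz in shares of the most that a row can go, 1 being 50 mm, then a rotation vector rx, ry, rz in fractions of the full range, 1 being 90 degrees; each row shifts and turns the commanded pose from where the row before left it, along the tool's axes as they then stand; what a row does not reach is not made up. A row lasts 1/10 s, in which the tool goes at most 0.05 m and 8.59 degrees, less where a joint would pass 70% of its speed; a pose out of reach is approached as far as the arm can. The fingers move at their own pace and stop on an object; the grip force is fixed at half the most. Time passes only in rows, so rows that do not move let the fingers close. It prints the time, the measured TCP pose, the force, the opening and the grip force at its end. No shift or turn number may pass 1 either way. Input that does not fit is refused with a message, and nothing moves.
- env.get_obs(): the state, without advancing time (a new reading comes with each control period).
- env.snapshot(name): name is "scene" or "top"; returns a dict with "image" (400x640x3 uint8, red, green, blue), "fx", "fy", "cx", "cy" (pixels), "rvec" (rotation vector, rad) and "tvec" (3), from world to camera coordinates, as OpenCV has them. Camera axes: x right, y down, z forward; pixel columns grow to the right and rows downward; lengths in m; the calibration is good to about 2 mm. A picture is of the moment at which its call begins. There is no depth.
- env.hand_in(): hands the job in; it is judged then, once.
The state is a dict: "time": time; "joints": joint angles; "qd": joint speeds; "effort": joint torques, N m; "tcp_pos": TCP position; "tool_rot": TCP orientation; "ft_force": force on the tool from outside, world axes, zero at the start; "ft_torque": the same for the moment, N m; "width": opening from 0.0 (shut) to 1.0 (fully open); "finger_force": force on a finger pad.
Only numpy, scipy, OpenCV 4.12 (cv2) and the standard library are available. Lean on these libraries where they do the work, as an engineer would, in place of code of your own. Each camera call takes 0.05 s, during which the arm holds its last target. There are 200 camera calls.

## Working session

There is one attempt and no reset: what is moved stays moved. The work goes in short steps, Python scripts to look and compute and a shell command to move; the robot and the scene stay as the last step left them, time stands still between calls to the robot, and variables do not carry over. Pictures are saved under pics/ and viewed, at most 10 in all, crops included, and the job is handed in when it is done.

```bash
mkdir -p pics; python3 - <<'E'
from station import env
import cv2,pickle
for n in("scene","top"):
    s=env.snapshot(n); cv2.imwrite(f"pics/{n}0.png",s["image"][:,:,::-1]); pickle.dump(s,open(f"{n}0.pkl","wb"))
    print(n,s["fx"],s["cx"],s["cy"],s["rvec"],s["tvec"])
print(env.get_obs(),env.grip_depth)
E
```

```text
scene 460.0774540619511 318.3640380651237 200.2572008727216 [ 1.31846099  2.37780845 -0.82266927] [ 0.33636181 -0.25919349  1.79528385]
top 460.6899297906246 317.467083695721 200.004805000642 [ 2.15732881 -2.18891464  0.09000438] [-0.02752641  0.56366793  1.32896335]
{'time': 0.1, 'joints': array([ 6.77451361e+01,  1.72130800e+01,  8.71762156e+01, -1.28947331e-03,
        7.56705649e+01, -3.81763162e+00]), 'qd': array([ 0.04741897, -0.04943899, -0.10064629,  0.04500232, -0.00680204,
       -0.07956348]), 'effort': array([ 1.90198261e-03, -5.44368625e+01, -3.62372696e+01,  1.73629164e-06,
        3.01307526e-03,  5.10930101e-05]), 'tcp_pos': array([0.17389116, 0.52156906, 0.23077587]), 'tool_rot': array([-1.79940189e+02, -2.73931442e-03,  1.61563086e+02]), 'ft_force': array([-0.55814828, -0.05941762, -0.2530037 ]), 'ft_torque': array([ 0.0021748 ,  0.00397589, -0.00510716]), 'finger_force': 0.0, 'width': 1.00057971000252} 0.0187
```

View pics/top0.png

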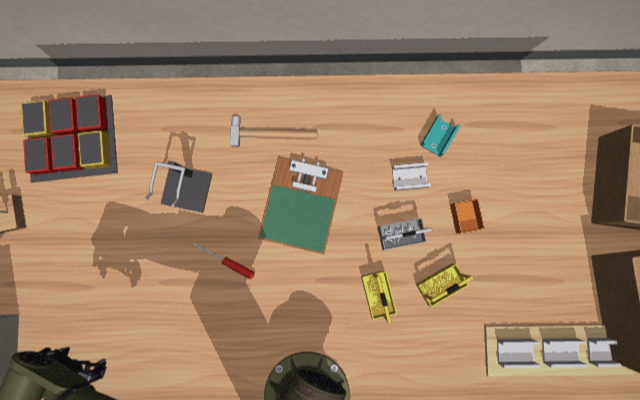

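View pics/scene0.png

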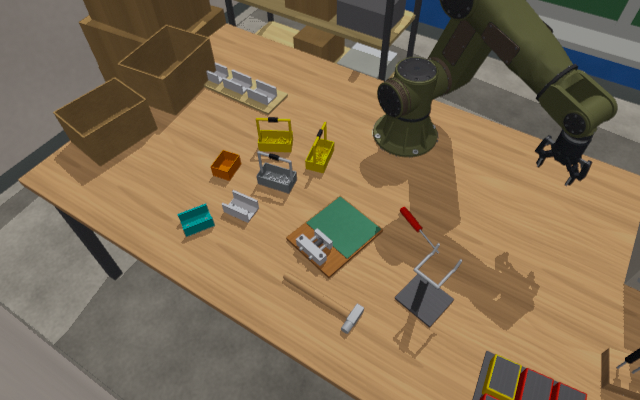

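The top view shows the hook stand at about (185,187), the jig at (302,205), the grey caddy at (402,234) and the aluminium channel at (410,176). Both yellow caddies and the teal channel are look-alikes. I'll zoom in for corner picks.

```bash
python3 - <<'E'
import cv2,numpy as np
t=cv2.imread("pics/top0.png");s=cv2.imread("pics/scene0.png")
def crop(im,x0,y0,w,h,k,name):
    c=cv2.resize(im[y0:y0+h,x0:x0+w],None,fx=k,fy=k,interpolation=cv2.INTER_CUBIC)
    for x in range((x0+9)//10*10,x0+w,10):
        cv2.line(c,(int((x-x0+.5)*k),0),(int((x-x0+.5)*k),6 if x%50 else 14),(0,0,255),1); cv2.putText(c,str(x),(int((x-x0)*k)-8,22),0,.32,(0,0,255),1)
    for y in range((y0+9)//10*10,y0+h,10):
        cv2.line(c,(0,int((y-y0+.5)*k)),(6,int((y-y0+.5)*k)),(0,0,255),1); cv2.putText(c,str(y),(8,int((y-y0)*k)+4),0,.32,(0,0,255),1)
    cv2.imwrite(f"pics/{name}.png",c)
crop(t,365,155,100,100,6,"t_cc")
crop(t,140,150,210,110,3.8,"t_hj")
crop(s,215,140,225,190,3.2,"s_all")
E
```

```text
(no output)
```

View pics/t_cc.png

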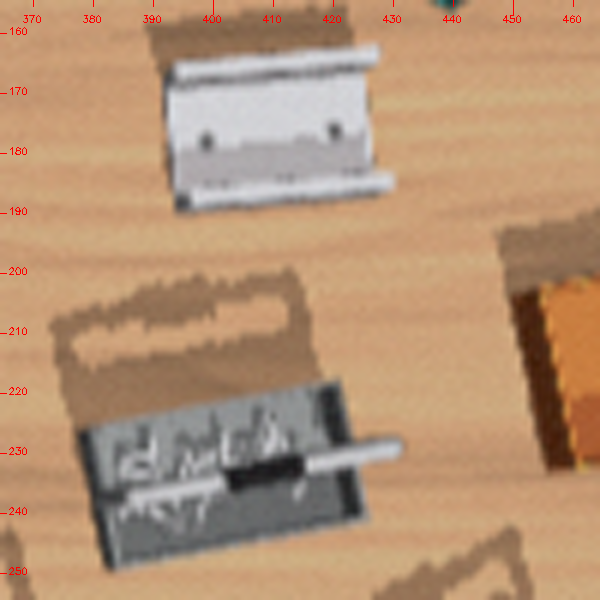

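View pics/t_hj.png

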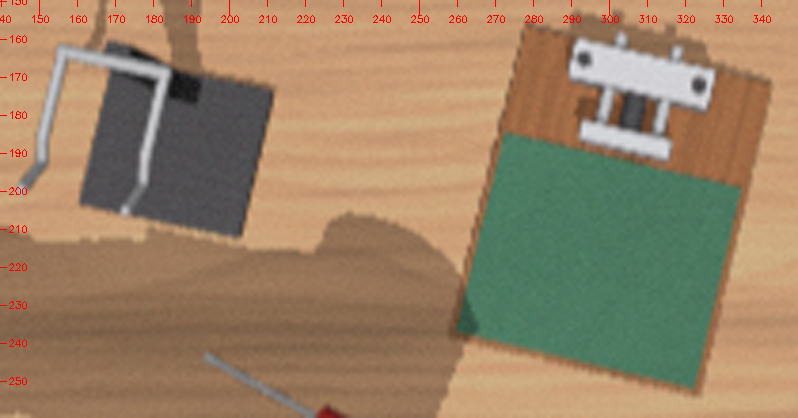

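View pics/s_all.png

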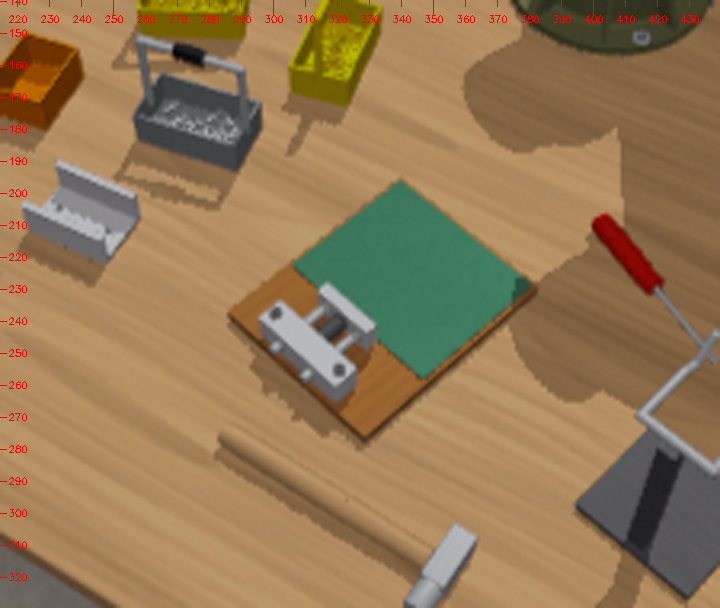

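The crops show clean corners for the grey caddy (rim, bar and grip), the channel's wall tops, the hook (base and prongs) and the jig (mat, block and pad). I'll fit x, y and yaw to these.

```bash
cat >fit.py <<'E'
import cv2,numpy as np,pickle
from scipy.optimize import least_squares
CAM={n:pickle.load(open(f"{n}0.pkl","rb")) for n in("scene","top")}
def proj(P,n):
    s=CAM[n];K=np.array([[s["fx"],0,s["cx"]],[0,s["fy"],s["cy"]],[0,0,1]])
    return cv2.projectPoints(np.float64(P),np.float64(s["rvec"]),np.float64(s["tvec"]),K,None)[0][:,0]
def T(p,L):
    c,s=np.cos(p[2]),np.sin(p[2]);L=np.array(L)
    return np.c_[p[0]+c*L[:,0]-s*L[:,1],p[1]+s*L[:,0]+c*L[:,1],L[:,2]]
def fit(obs,p0,name):
    # obs: list of (cam, local xyz, pixel)
    def r(p): return np.concatenate([(proj(T(p,[l]),c)-px)[0] for c,l,px in obs])
    q=least_squares(r,p0,loss="soft_l1").x
    print(name,np.round(q[:2],4),np.round(np.degrees(q[2]),2),"\n",np.round(r(q).reshape(-1,2),1).tolist())
    return q
E
cat >m.py <<'E'
from fit import *
def C(x0,y0,k): return lambda u,v:(x0+u/k-.5,y0+v/k-.5)
a=C(365,155,6);b=C(140,150,3.8);s=C(215,140,3.2)
t="top";e="scene"
r=np.radians
caddy=fit([(t,(0,64,.13),a(130,497)),(t,(0,-64,.13),a(402,447)),(t,(0,18,.135),a(228,483)),(t,(0,-18,.135),a(304,463)),
 (t,(35,62,.045) and (.035,.062,.045),a(80,432)),(t,(.035,-.062,.045),a(335,381)),(t,(-.035,-.062,.045),a(367,519)),(t,(-.035,.062,.045),a(110,569))][4:]
 +[(t,(0,.064,.13),a(130,497)),(t,(0,-.064,.13),a(402,447)),(t,(0,.018,.135),a(228,483)),(t,(0,-.018,.135),a(304,463)),(e,(0,-.064,.13),s(138,40)),(e,(0,.064,.13),s(243,70)),(e,(0,0,.13),s(189,54))],[.45,-.25,r(12)],"caddy")
chan=fit([(t,(.035,.05,.045),a(177,63)),(t,(.035,-.05,.045),a(380,45)),(t,(-.035,.05,.045),a(190,209)),(t,(-.035,-.05,.045),a(395,191))],[.6,-.28,r(5)],"chan")
jig=fit([(t,(.12,.055,.053),b(573,37)),(t,(.12,-.055,.053),b(714,70)),(t,(.09,-.055,.053),b(709,110)),(t,(.09,.055,.053),b(569,78)),
 (t,(.045,.035,.054),b(580,137)),(t,(.045,-.035,.054),b(668,160)),(t,(.125,.1,.017),b(523,25)),(t,(.125,-.1,.017),b(772,80)),(t,(-.125,-.1,.017),b(699,397)),(t,(-.125,.1,.017),b(452,333)),
 (e,(.045,-.035,.054),s(325,284)),(e,(.045,.035,.054),s(376,326)),(e,(.12,.055,.053),s(353,375)),(e,(.125,.1,.017),s(365,438)),(e,(.125,-.1,.017),s(230,314)),(e,(-.125,-.1,.017),s(401,179))],[.5,.02,r(-13)],"jig")
hook=fit([(t,(.06,.065,.01),b(110,42)),(t,(.06,-.065,.01),b(273,90)),(t,(-.06,-.065,.01),b(243,237)),(t,(-.06,.065,.01),b(80,204)),
 (t,(.045,.036,.185),b(63,52)),(t,(.045,-.036,.185),b(166,74)),(t,(-.058,.036,.2),b(25,186)),(t,(-.058,-.036,.2),b(125,211)),
 (e,(.045,-.036,.185),s(642,412))],[.55,.37,r(-13)],"hook")
for n,p,L in(("chan",chan,[(x,y,z) for x in(.035,-.035) for y in(.05,-.05) for z in(0,.045)]),("hook",hook,[(x,y,.185) for x in(.045,-.031) for y in(.036,-.036)]+[(-.058,y,.2) for y in(.036,-.036)])):
    print(n,np.round(proj(T(p,L),"scene"),1).tolist())
    print(n,np.round(proj(T(p,L),"top"),1).tolist())
seat=T(hook,[(-.031,0,.1865)]);print("seat",seat,"stop",T(jig,[(.045,0,.037)]))
E
python3 m.py
```

```text
caddy [ 0.4605 -0.2792] 10.2 
 [[1.2, -0.6], [0.9, -0.3], [0.7, 0.6], [1.2, 0.6], [-1.2, 0.5], [0.1, -0.3], [-0.4, -0.5], [0.1, 0.3], [0.0, 0.4], [1.5, 1.2], [1.1, 1.1]]
chan [ 0.6284 -0.3116] 4.01 
 [[-0.3, 0.2], [0.1, 0.3], [-0.0, -0.3], [0.2, -0.2]]
jig [0.5506 0.0141] -13.84 
 [[0.8, 0.1], [0.7, -0.1], [-0.3, -0.7], [-0.5, -0.7], [-0.3, 0.3], [0.2, -0.3], [0.5, 0.4], [0.4, 0.9], [0.7, -0.0], [-0.6, 1.3], [1.3, 0.2], [1.0, 0.4], [-4.7, 4.0], [0.8, 0.5], [-0.5, -0.2], [0.2, -0.5]]
hook [0.6047 0.3568] -12.32 
 [[0.7, 4.2], [0.1, 0.1], [-0.9, 0.7], [-0.5, 0.7], [0.7, -1.7], [0.3, -2.1], [-0.6, 1.0], [0.4, -0.1], [-0.2, 3.5]]
chan [[248.4, 223.4], [246.5, 215.6], [224.0, 212.3], [221.6, 204.3], [259.6, 208.6], [258.1, 200.6], [235.6, 198.0], [233.6, 189.9]]
chan [[391.4, 167.7], [393.7, 165.2], [424.5, 164.9], [428.0, 162.3], [393.7, 190.7], [396.1, 189.0], [426.9, 187.9], [430.5, 186.1]]
hook [[437.4, 289.0], [414.9, 271.7], [454.3, 270.2], [432.0, 253.9], [461.5, 261.0], [439.0, 244.9]]
hook [[156.7, 161.5], [183.5, 166.9], [150.0, 189.8], [177.0, 195.3], [145.5, 199.4], [172.8, 205.0]]
seat [[0.57441727 0.36337142 0.1865    ]] stop [[0.59426593 0.00337222 0.037     ]]
```

```bash
cat > m2.py <<'E'
from fit import *
def C(x0,y0,k): return lambda u,v:(x0+u/k-.5,y0+v/k-.5)
b=C(140,150,3.8);s=C(215,140,3.2);t="top";e="scene"
hook=fit([(t,(.06,-.065,.01),b(273,90)),(t,(-.06,-.065,.01),b(243,237)),(t,(-.06,.065,.01),b(80,204)),
 (t,(.04,.036,.185),b(63,52)),(t,(.04,-.036,.185),b(166,74)),(t,(-.058,.036,.2),b(25,186)),(t,(-.058,-.036,.2),b(125,211)),
 (e,(.04,-.036,.185),s(642,412))],[.55,.37,-.22],"hook")
print("seat",T(hook,[(-.036,0,.1865),(-.146,0,.1865)]))
E
python3 m2.py
cat > go.py <<'E'
# usage: go.py x y z yaw(deg, of tool)  -> remaining shift in tool axes and turn
import sys,numpy as np
from scipy.spatial.transform import Rotation as R
from station import env
x,y,z,yaw=map(float,sys.argv[1:5]);o=env.get_obs()
A=R.from_euler("xyz",o["tool_rot"],degrees=True);B=R.from_euler("xyz",[180,0,yaw],degrees=True)
d=np.array([x,y,z])-o["tcp_pos"]
print("t",o["time"],"tcp",o["tcp_pos"].round(4),o["tool_rot"].round(2),"F",o["ft_force"].round(2),"w",round(o["width"],3),round(o["finger_force"],1))
print("shift now axes",A.inv().apply(d).round(4),"after turn",B.inv().apply(d).round(4),"turn",(A.inv()*B).as_rotvec(degrees=True).round(2))
E
python3 go.py .4605 -.2792 .25 100.2
```

```text
hook [0.6053 0.3557] -12.66 
 [[0.5, 0.0], [-0.7, 0.6], [-0.3, 0.3], [0.7, -0.2], [0.4, -0.4], [-0.3, 0.6], [0.6, -0.2], [0.4, 2.2]]
seat [[0.57019792 0.36362726 0.1865    ]
 [0.46287132 0.3877312  0.1865    ]]
t 0.1 tcp [0.1739 0.5216 0.2308] [-179.94   -0.    161.56] F [-0.56 -0.06 -0.25] w 1.001 0.0
shift now axes [-0.5251 -0.669  -0.0186] after turn [-0.8389  0.1403 -0.0192] turn [-6.000e-02  3.000e-02  6.136e+01]
```

Units first: shifts go in shares of 50 mm and turns go in shares of 90 degrees. So -0.01 m is -0.2, 7.67 degrees / 90 = 0.0852.

```bash
python3 -m handwheel '[[1, [0, 0, -0.2], [0, 0, 0.0852]], [1, [0, 0, -0.2], [0, 0, 0.0852]], [1, [0, 0, 0], [0, 0, 0.0852]], [1, [0, 0, 0], [0, 0, 0.0852]], [1, [0, 0, 0], [0, 0, 0.0852]], [1, [0, 0, 0], [0, 0, 0.0852]], [1, [0, 0, 0], [0, 0, 0.0852]], [1, [0, 0, 0], [0, 0, 0.0852]]]'
python3 -m handwheel '[[1, [-0.4, 0.06, 0], [0, 0, 0]], [1, [-0.8, 0.134, 0], [0, 0, 0]], [1, [-0.84, 0.14, 0], [0, 0, 0]], [1, [-0.84, 0.14, 0], [0, 0, 0]], [1, [-0.84, 0.14, 0], [0, 0, 0]], [1, [-0.84, 0.14, 0], [0, 0, 0]], [1, [-0.84, 0.14, 0], [0, 0, 0]], [1, [-0.84, 0.14, 0], [0, 0, 0]], [1, [-0.84, 0.14, 0], [0, 0, 0]], [1, [-0.84, 0.14, 0], [0, 0, 0]]]'
python3 -m handwheel '[[1, [-0.84, 0.14, 0], [0, 0, 0]], [1, [-0.84, 0.14, 0], [0, 0, 0]], [1, [-0.84, 0.14, 0], [0, 0, 0]], [1, [-0.84, 0.14, 0], [0, 0, 0]], [1, [-0.84, 0.14, 0], [0, 0, 0]], [1, [-0.84, 0.14, 0], [0, 0, 0]], [1, [-0.84, 0.14, 0], [0, 0, 0]], [1, [-0.84, 0.14, 0], [0, 0, 0]], [1, [-0.84, 0.14, 0], [0, 0, 0]], [1, [0, 0, 0], [0, 0, 0]]]'
python3 go.py .4605 -.2792 .25 100.2
```

```text
time: 0.9
tcp_pos: [0.1739, 0.5216, 0.2509]
tool_rot: [-180.0, 0.0, 99.9]
ft_force: [0.4, 0.3, -0.2]
width: 0.998
finger_force: 0.0
time: 1.9
tcp_pos: [0.3088, 0.142, 0.2513]
tool_rot: [180.0, -0.0, 100.2]
ft_force: [1.3, -0.1, 0.1]
width: 1.004
finger_force: 0.0
time: 2.9
tcp_pos: [0.4381, -0.2206, 0.2502]
tool_rot: [-179.9, -0.0, 100.0]
ft_force: [-0.7, 0.4, 0.1]
width: 1.001
finger_force: 0.0
t 2.9 tcp [ 0.4381 -0.2206  0.2502] [-1.7992e+02 -3.0000e-02  1.0002e+02] F [-0.65  0.37  0.1 ] w 1.001 0.0
shift now axes [-0.0616  0.0118  0.0001] after turn [-0.0616  0.0116  0.0002] turn [-0.08 -0.03 -0.18]
```

In the tool's units: -0.0316 m is -0.632, -0.03 m is -0.6.

```bash
python3 -m handwheel '[[1, [-0.6, 0.12, 0], [0, 0, 0]], [1, [-0.632, 0.116, 0], [0, 0, 0]], [1, [0, 0, 0.6], [0, 0, 0]], [1, [0, 0, 0.6], [0, 0, 0]], [1, [0, 0, 0.6], [0, 0, 0]], [1, [0, 0, 0.5], [0, 0, 0]], [1, [0, 0, 0.3], [0, 0, 0]], [1, [0, 0, 0.18], [0, 0, 0]], [1, [0, 0, 0], [0, 0, 0]]]'
python3 go.py .4605 -.2792 .111 100.2
python3 - <<'E'
from station import env
import cv2
s=env.snapshot("scene")["image"][:,:,::-1];t=env.snapshot("top")["image"][:,:,::-1]
a=cv2.resize(s[100:240,200:380],None,fx=4,fy=4)
cv2.imwrite("pics/grasp.png",a)
E
```

```text
time: 3.8
tcp_pos: [0.4599, -0.2752, 0.1115]
tool_rot: [-179.9, -0.1, 100.2]
ft_force: [-0.9, -0.3, 0.5]
width: 1.002
finger_force: 0.0
t 3.8 tcp [ 0.4599 -0.2752  0.1115] [-1.7993e+02 -8.0000e-02  1.0021e+02] F [-0.94 -0.29  0.47] w 1.002 0.0
shift now axes [-0.004  -0.0001  0.0004] after turn [-0.004  -0.0001  0.0005] turn [-0.07 -0.08  0.01]
```

View pics/grasp.png

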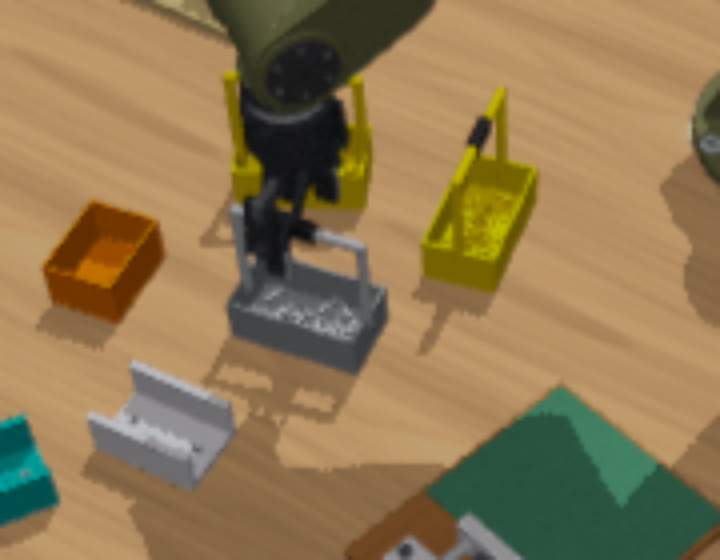

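```bash
python3 - <<'E'
from fit import *
c,s=np.cos(np.radians(10.2)),np.sin(np.radians(10.2))
P=[(.4605,-.2792,.13),(.4599+.05*c,-.2752+.05*s,.124),(.4599-.05*c,-.2752-.05*s,.124)]
p=proj(P,"scene");print((p+.5-[200,100])*4)
E
```

```text
[[300.5261524  231.85825974]
 [279.65175772 279.45075866]
 [330.29091091 198.20926196]]
```

The open fingers straddle the black grip at crop (300,230), where the bar's predicted pixel also falls. Closing now.

In the tool's units: -0.03 m is -0.6, -0.025 m is -0.5.

```bash
python3 -m handwheel '[[0, [0, 0, 0], [0, 0, 0]], [0, [0, 0, 0], [0, 0, 0]], [0, [0, 0, 0], [0, 0, 0]], [0, [0, 0, 0], [0, 0, 0]], [0, [0, 0, 0], [0, 0, 0]], [0, [0, 0, 0], [0, 0, 0]], [0, [0, 0, 0], [0, 0, 0]], [0, [0, 0, 0], [0, 0, 0]]]'
python3 -m handwheel '[[0, [0, 0, -0.4], [0, 0, 0]], [0, [0, 0, -0.6], [0, 0, 0]], [0, [0, 0, -0.6], [0, 0, 0]], [0, [0, 0, -0.5], [0, 0, 0]], [0, [0, 0, -0.2], [0, 0, 0]], [0, [0, 0, 0], [0, 0, 0]]]'
python3 go.py .463 .3877 .221 77.34
```

```text
time: 4.7
tcp_pos: [0.4602, -0.2757, 0.1123]
tool_rot: [-180.0, -0.0, 100.2]
ft_force: [-1.3, -0.5, 1.5]
width: 0.129
finger_force: 59.2
time: 5.3
tcp_pos: [0.4605, -0.2759, 0.2278]
tool_rot: [179.9, 0.1, 100.2]
ft_force: [1.0, -0.1, -2.4]
width: 0.128
finger_force: 58.9
t 5.3 tcp [ 0.4605 -0.2759  0.2278] [1.7994e+02 6.0000e-02 1.0021e+02] F [ 1.05 -0.09 -2.36] w 0.128 58.9
shift now axes [0.6526 0.1201 0.0063] after turn [ 0.648  -0.143   0.0068] turn [ 0.08  0.05 22.87]
```

In the tool's units: 0.036 m is 0.72, 0.03 m is 0.6, 5 degrees / 90 = 0.0556.

```bash
python3 -m handwheel '[[0, [0, 0, 0], [0, 0, 0.0333]], [0, [0, 0, 0], [0, 0, 0.0556]], [0, [0, 0, 0], [0, 0, 0.0556]], [0, [0, 0, 0], [0, 0, 0.0556]], [0, [0, 0, 0], [0, 0, 0.0541]], [0, [0.2, -0.04, 0], [0, 0, 0]], [0, [0.4, -0.088, 0], [0, 0, 0]], [0, [0.6, -0.132, 0], [0, 0, 0]], [0, [0.72, -0.16, 0], [0, 0, 0]], [0, [0.72, -0.16, 0], [0, 0, 0]]]'
python3 -m handwheel '[[0, [0.72, -0.16, 0], [0, 0, 0]], [0, [0.72, -0.16, 0], [0, 0, 0]], [0, [0.72, -0.16, 0], [0, 0, 0]], [0, [0.72, -0.16, 0], [0, 0, 0]], [0, [0.72, -0.16, 0], [0, 0, 0]], [0, [0.72, -0.16, 0], [0, 0, 0]], [0, [0.72, -0.16, 0], [0, 0, 0]], [0, [0.72, -0.16, 0], [0, 0, 0]], [0, [0.72, -0.16, 0], [0, 0, 0]], [0, [0.72, -0.16, 0], [0, 0, 0]]]'
python3 -m handwheel '[[0, [0.72, -0.16, 0], [0, 0, 0]], [0, [0.72, -0.16, 0], [0, 0, 0]], [0, [0.72, -0.16, 0], [0, 0, 0]], [0, [0.5, -0.11, 0], [0, 0, 0]], [0, [0.2, -0.04, 0], [0, 0, 0]], [0, [0, 0, 0], [0, 0, 0]], [0, [0, 0, 0], [0, 0, 0]]]'
python3 go.py .5702 .3636 .228 77.34
python3 - <<'E'
from station import env
import cv2,numpy as np
s=env.snapshot("scene")["image"][:,:,::-1];t=env.snapshot("top")["image"][:,:,::-1]
a=cv2.resize(s[150:350,360:560],(400,400));b=cv2.resize(t[110:260,120:270],(400,400))
cv2.imwrite("pics/pre.png",np.hstack([a,b]))
E
```

```text
time: 6.3
tcp_pos: [0.4602, -0.1387, 0.2261]
tool_rot: [-179.9, -0.0, 77.5]
ft_force: [0.4, 0.6, -2.8]
width: 0.128
finger_force: 58.8
time: 7.3
tcp_pos: [0.4607, 0.23, 0.2262]
tool_rot: [-179.9, 0.0, 77.5]
ft_force: [0.1, -0.8, -0.8]
width: 0.126
finger_force: 58.8
time: 8.0
tcp_pos: [0.4622, 0.3739, 0.2267]
tool_rot: [-180.0, 0.1, 77.4]
ft_force: [-0.2, -0.0, -2.9]
width: 0.127
finger_force: 58.8
t 8.0 tcp [0.4622 0.3739 0.2267] [-1.7997e+02  5.0000e-02  7.7380e+01] F [-0.24 -0.02 -2.9 ] w 0.127 58.8
shift now axes [ 0.0136  0.1077 -0.0014] after turn [ 0.0136  0.1076 -0.0013] turn [-0.03  0.05  0.04]
```

View pics/pre.png

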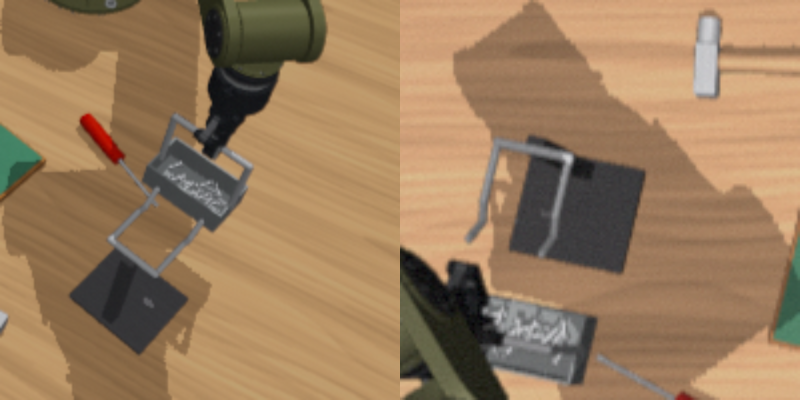

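The caddy hangs level in the gripper, between the screwdriver and the prong tips (scene crop (155,190) and (205,225)), and its bar is parallel to the cross bar. Next I move over the seat and lower it.

In the tool's units: 0.025 m is 0.5, 0.017 m is 0.34.

```bash
python3 -m handwheel '[[0, [0.34, 0, 0], [0, 0, 0]], [0, [0, 0.2, 0], [0, 0, 0]], [0, [0, 0.4, 0], [0, 0, 0]], [0, [0, 0.5, 0], [0, 0, 0]], [0, [0, 0.5, 0], [0, 0, 0]], [0, [0, 0.4, 0], [0, 0, 0]], [0, [0, 0.154, 0], [0, 0, 0]], [0, [0, 0, 0], [0, 0, 0]], [0, [0, 0, 0], [0, 0, 0]]]'
python3 go.py .5702 .3636 .1685 77.34
python3 -m handwheel '[[0, [0, 0, 0.2], [0, 0, 0]], [0, [0, 0, 0.3], [0, 0, 0]], [0, [0, 0, 0.24], [0, 0, 0]], [0, [0, 0, 0.16], [0, 0, 0]], [0, [0, 0, 0.1], [0, 0, 0]], [0, [0, 0, 0.06], [0, 0, 0]], [0, [0, 0, 0.04], [0, 0, 0]], [0, [0, 0, 0], [0, 0, 0]]]'
python3 go.py .5702 .3636 .1685 77.34
python3 - <<'E'
from station import env
import cv2,numpy as np
s=env.snapshot("scene")["image"][:,:,::-1]
cv2.imwrite("pics/hang.png",cv2.resize(s[200:340,370:510],(560,560)))
E
```

```text
time: 9.0
tcp_pos: [0.5707, 0.3675, 0.2273]
tool_rot: [-180.0, 0.0, 77.3]
ft_force: [0.1, 0.6, -2.1]
width: 0.129
finger_force: 58.8
t 9.0 tcp [0.5707 0.3675 0.2273] [-179.98    0.     77.33] F [ 0.15  0.59 -2.06] w 0.129 58.8
shift now axes [-0.0039  0.0004  0.0588] after turn [-0.0039  0.0003  0.0588] turn [-0.02  0.   -0.01]
time: 9.8
tcp_pos: [0.5713, 0.3676, 0.1724]
tool_rot: [180.0, -0.0, 77.3]
ft_force: [0.2, -0.9, -2.2]
width: 0.127
finger_force: 58.8
t 9.8 tcp [0.5713 0.3676 0.1724] [ 1.7999e+02 -1.0000e-02  7.7330e+01] F [ 0.23 -0.92 -2.17] w 0.127 58.8
shift now axes [-0.0041 -0.0002  0.0039] after turn [-0.0041 -0.0002  0.0039] turn [ 0.01 -0.01 -0.01]
```

View pics/hang.png

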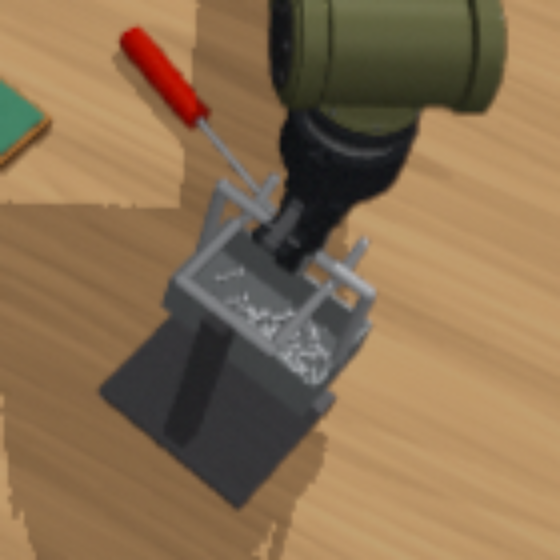

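The bar crosses both prongs just inside the upturned tips (crop (270,190) and (360,245)). I'll lower it until the prongs carry the weight.

In the tool's units: 0.002 m is 0.04, 0.0015 m is 0.03.

```bash
python3 -m handwheel '[[0, [0, 0, 0.04], [0, 0, 0]], [0, [0, 0, 0.03], [0, 0, 0]], [0, [0, 0, 0], [0, 0, 0]], [0, [0, 0, 0], [0, 0, 0]]]'; python3 -m handwheel '[[0, [0, 0, 0.03], [0, 0, 0]], [0, [0, 0, 0], [0, 0, 0]], [0, [0, 0, 0], [0, 0, 0]]]'
```

```text
time: 10.25
tcp_pos: [0.5713, 0.3676, 0.169]
tool_rot: [180.0, -0.0, 77.3]
ft_force: [-0.6, -0.4, 0.2]
width: 0.129
finger_force: 59.2
time: 10.55
tcp_pos: [0.5714, 0.3677, 0.1687]
tool_rot: [179.9, -0.1, 77.3]
ft_force: [-3.6, -1.8, 8.3]
width: 0.127
finger_force: 60.6
```

Contact is made at the expected height. I'll relieve the load, open, and retreat upward.

In the tool's units: -0.001 m is -0.02.

```bash
python3 -m handwheel '[[0, [0, -0.02, -0.02], [0, 0, 0]], [0, [0, 0, 0], [0, 0, 0]], [0.3, [0, 0, 0], [0, 0, 0]], [0.5, [0, 0, 0], [0, 0, 0]], [0.6, [0, 0, 0], [0, 0, 0]], [0.6, [0, 0, 0], [0, 0, 0]], [0.6, [0, 0, 0], [0, 0, 0]]]'; python3 -m handwheel '[[0.6, [0, 0, -0.2], [0, 0, 0]], [0.6, [0, 0, -0.4], [0, 0, 0]], [0.6, [0, 0, -0.6], [0, 0, 0]], [0.6, [0, 0, -0.6], [0, 0, 0]], [0.6, [0, 0, -0.2], [0, 0, 0]], [0.6, [0, 0, 0], [0, 0, 0]]]'
python3 - <<'E'
from station import env
import cv2,numpy as np
from fit import proj
s=env.snapshot("scene")["image"][:,:,::-1];t=env.snapshot("top")["image"][:,:,::-1]
cv2.imwrite("pics/hung.png",np.hstack([cv2.resize(s[200:340,370:510],(400,400)),cv2.resize(t[110:260,120:270],(400,400))]))
E
python3 go.py .5974 -.3138 .2 94.01
```

```text
time: 11.25
tcp_pos: [0.5703, 0.3678, 0.1682]
tool_rot: [-180.0, 0.0, 77.3]
ft_force: [-0.0, -0.4, 0.4]
width: 0.598
finger_force: 0.0
time: 11.85
tcp_pos: [0.5705, 0.368, 0.2701]
tool_rot: [179.9, -0.1, 77.3]
ft_force: [-0.4, 0.1, 0.5]
width: 0.6
finger_force: 0.0
t 11.95 tcp [0.57   0.3676 0.2669] [-1.7993e+02  7.0000e-02  7.7330e+01] F [ 0.78  0.12 -1.27] w 0.599 0.0
shift now axes [-0.6588  0.1763  0.0675] after turn [-0.6817 -0.0203  0.0669] turn [ -0.08   0.06 -16.68]
```

View pics/hung.png

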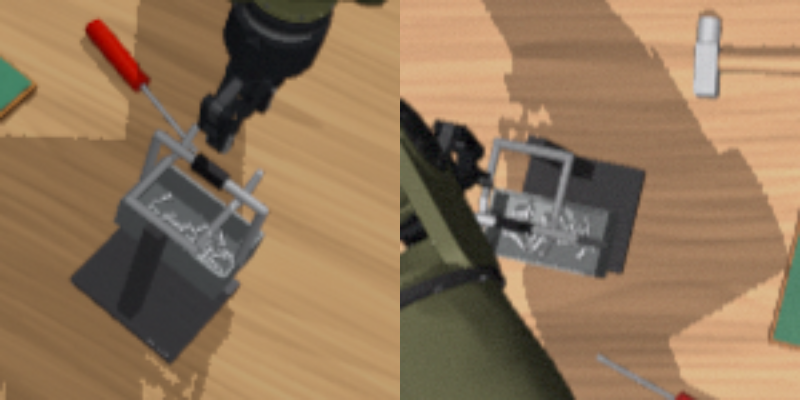

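The caddy hangs level on both prongs with its bar at scene crop (210,170), clear of the gripper. On to the channel.

In the tool's units: -0.042 m is -0.84, -0.04 m is -0.8, -8.34 degrees / 90 = -0.0927.

```bash
python3 -m handwheel '[[0.6, [0, 0, 0], [0, 0, -0.0927]], [0.6, [0, 0, 0], [0, 0, -0.0927]], [0.6, [-0.4, -0.012, 0], [0, 0, 0]], [0.6, [-0.8, -0.024, 0], [0, 0, 0]], [0.6, [-0.84, -0.024, 0], [0, 0, 0]], [0.6, [-0.84, -0.024, 0], [0, 0, 0]], [0.6, [-0.84, -0.024, 0], [0, 0, 0]], [0.6, [-0.84, -0.024, 0], [0, 0, 0]], [0.6, [-0.84, -0.024, 0], [0, 0, 0]], [0.6, [-0.84, -0.024, 0], [0, 0, 0]]]'
python3 -m handwheel '[[0.6, [-0.84, -0.024, 0], [0, 0, 0]], [0.6, [-0.84, -0.024, 0], [0, 0, 0]], [0.6, [-0.84, -0.024, 0], [0, 0, 0]], [0.6, [-0.84, -0.024, 0], [0, 0, 0]], [0.6, [-0.84, -0.024, 0], [0, 0, 0]], [0.6, [-0.84, -0.024, 0], [0, 0, 0]], [0.6, [-0.84, -0.024, 0], [0, 0, 0]], [0.6, [-0.84, -0.024, 0], [0, 0, 0]], [0.6, [-0.4, -0.012, 0], [0, 0, 0]], [0.6, [0, 0, 0], [0, 0, 0]]]'
python3 -m handwheel '[[0.6, [0, 0, 0.8], [0, 0, 0]], [0.6, [0, 0, 0.8], [0, 0, 0]], [0.6, [0, 0, 0.8], [0, 0, 0]], [0.6, [0, 0, 0], [0, 0, 0]], [0.6, [0, 0, 0], [0, 0, 0]]]'
python3 go.py .5975 -.3138 .017 94.01
```

```text
time: 12.95
tcp_pos: [0.5824, 0.0542, 0.2666]
tool_rot: [-179.9, -0.0, 94.0]
ft_force: [0.4, 0.3, 0.1]
width: 0.598
finger_force: 0.0
time: 13.95
tcp_pos: [0.5969, -0.3023, 0.2656]
tool_rot: [-179.8, -0.1, 93.8]
ft_force: [0.9, 0.5, 0.3]
width: 0.601
finger_force: 0.0
time: 14.45
tcp_pos: [0.598, -0.2992, 0.1488]
tool_rot: [-180.0, -0.0, 94.1]
ft_force: [0.8, -0.7, 0.3]
width: 0.603
finger_force: 0.0
t 14.45 tcp [ 0.598  -0.2992  0.1488] [-1.7997e+02 -3.0000e-02  9.4050e+01] F [ 0.84 -0.68  0.35] w 0.603 0.0
shift now axes [-0.0146 -0.0014  0.1318] after turn [-0.0145 -0.0015  0.1318] turn [-0.03 -0.03  0.04]
```

In the tool's units: 0.03 m is 0.6, 0.02 m is 0.4.

```bash
python3 -m handwheel '[[0.6, [-0.292, -0.028, 0], [0, 0, 0]], [0.6, [0, 0, 0.6], [0, 0, 0]], [0.6, [0, 0, 0.6], [0, 0, 0]], [0.6, [0, 0, 0.6], [0, 0, 0]], [0.6, [0, 0, 0.4], [0, 0, 0]], [0.6, [0, 0, 0.3], [0, 0, 0]], [0.6, [0, 0, 0.12], [0, 0, 0]], [0.6, [0, 0, 0], [0, 0, 0]], [0.6, [0, 0, 0], [0, 0, 0]]]'
python3 go.py .5975 -.3138 .017 94.01
python3 -m handwheel '[[0.3, [0, 0, 0], [0, 0, 0]], [0.2, [0, 0, 0], [0, 0, 0]], [0.1, [0, 0, 0], [0, 0, 0]], [0, [0, 0, 0], [0, 0, 0]], [0, [0, 0, 0], [0, 0, 0]], [0, [0, 0, 0], [0, 0, 0]], [0, [0, 0, 0], [0, 0, 0]]]'
python3 go.py .5975 -.3138 .1 94.01
```

```text
time: 15.35
tcp_pos: [0.5981, -0.3151, 0.0188]
tool_rot: [179.9, 0.1, 94.0]
ft_force: [-0.2, 0.7, -0.2]
width: 0.598
finger_force: 0.0
t 15.35 tcp [ 0.5981 -0.3151  0.0188] [1.799e+02 7.000e-02 9.401e+01] F [-0.24  0.74 -0.18] w 0.598 0.0
shift now axes [ 0.0013 -0.0005  0.0018] after turn [ 0.0013 -0.0005  0.0018] turn [0.1  0.07 0.  ]
time: 16.05
tcp_pos: [0.5977, -0.3147, 0.0179]
tool_rot: [180.0, 0.0, 94.0]
ft_force: [0.1, 1.3, 5.4]
width: 0.079
finger_force: 59.6
t 16.05 tcp [ 0.5977 -0.3147  0.0179] [1.7996e+02 2.0000e-02 9.4020e+01] F [0.09 1.32 5.37] w 0.079 59.6
shift now axes [ 0.0009 -0.0001 -0.0821] after turn [ 0.0009 -0.0001 -0.0821] turn [0.04 0.02 0.01]
```

In the tool's units: -0.03 m is -0.6, -0.02 m is -0.4, 7 degrees / 90 = 0.0778.

```bash
python3 -m handwheel '[[0, [0, 0, -0.2], [0, 0, 0]], [0, [0, 0, -0.4], [0, 0, 0]], [0, [0, 0, -0.6], [0, 0, 0]], [0, [0, 0, -0.6], [0, 0, 0]], [0, [0, 0, -0.2], [0, 0, 0]], [0, [0, 0, 0], [0, 0, 0.0444]], [0, [0, 0, 0], [0, 0, 0.0778]], [0, [0, 0, 0], [0, 0, 0.0761]], [0, [0, 0, 0], [0, 0, 0]]]'
python3 go.py .5108 .0239 .118 76.16
```

```text
time: 16.95
tcp_pos: [0.597, -0.3144, 0.1162]
tool_rot: [-179.9, -0.0, 76.1]
ft_force: [-0.4, 0.7, -2.5]
width: 0.081
finger_force: 58.6
t 16.95 tcp [ 0.597  -0.3144  0.1162] [-1.7991e+02 -3.0000e-02  7.6050e+01] F [-0.37  0.67 -2.52] w 0.081 58.6
shift now axes [ 0.3075 -0.1652 -0.0014] after turn [ 0.3078 -0.1646 -0.0018] turn [-0.09 -0.03 -0.11]
```

In the tool's units: 0.04 m is 0.8, 0.035 m is 0.7.

```bash
python3 -m handwheel '[[0, [0.3, -0.16, 0], [0, 0, 0]], [0, [0.6, -0.32, 0], [0, 0, 0]], [0, [0.8, -0.43, 0], [0, 0, 0]], [0, [0.8, -0.43, 0], [0, 0, 0]], [0, [0.8, -0.43, 0], [0, 0, 0]], [0, [0.8, -0.43, 0], [0, 0, 0]], [0, [0.8, -0.43, 0], [0, 0, 0]], [0, [0.7, -0.38, 0], [0, 0, 0]], [0, [0.4, -0.22, 0], [0, 0, 0]], [0, [0.15, -0.064, 0], [0, 0, 0]]]'
python3 -m handwheel '[[0, [0, 0, 0], [0, 0, 0]], [0, [0, 0, 0], [0, 0, 0]]]'
python3 go.py .5108 .0239 .04 76.16
python3 - <<'E'
from station import env
import cv2,numpy as np
s=env.snapshot("scene")["image"][:,:,::-1];t=env.snapshot("top")["image"][:,:,::-1]
cv2.imwrite("pics/over.png",np.hstack([cv2.resize(s[180:300,270:390],(400,400)),cv2.resize(t[140:260,250:370],(400,400))]))
E
```

```text
time: 17.95
tcp_pos: [0.5103, 0.0253, 0.117]
tool_rot: [-180.0, -0.0, 76.5]
ft_force: [0.5, -0.5, -2.5]
width: 0.08
finger_force: 58.9
time: 18.15
tcp_pos: [0.5113, 0.0226, 0.1171]
tool_rot: [-180.0, 0.0, 76.2]
ft_force: [0.2, 0.3, -2.6]
width: 0.079
finger_force: 58.9
t 18.15 tcp [0.5113 0.0226 0.1171] [-1.800e+02  1.000e-02  7.621e+01] F [ 0.24  0.26 -2.62] w 0.079 58.9
shift now axes [ 0.0011 -0.0008  0.0771] after turn [ 0.0011 -0.0008  0.0771] turn [-0.    0.01  0.05]
```

In the tool's units: 0.025 m is 0.5, 0.02 m is 0.4.

```bash
python3 -m handwheel '[[0, [0.02, -0.02, 0.4], [0, 0, 0]], [0, [0, 0, 0.5], [0, 0, 0]], [0, [0, 0, 0.4], [0, 0, 0]], [0, [0, 0, 0.2], [0, 0, 0]], [0, [0, 0, 0], [0, 0, 0]], [0, [0, 0, 0], [0, 0, 0]]]'; python3 -m handwheel '[[0, [0, 0, 0.04], [0, 0, 0]], [0, [0, 0, 0.04], [0, 0, 0]], [0, [0, 0, 0], [0, 0, 0]], [0, [0, 0, 0], [0, 0, 0]]]';python3 go.py .5108 .0239 .036 76.16
```

```text
time: 18.85
tcp_pos: [0.5108, 0.0243, 0.0429]
tool_rot: [180.0, -0.0, 76.1]
ft_force: [0.3, -0.2, -2.3]
width: 0.079
finger_force: 58.9
time: 19.25
tcp_pos: [0.5104, 0.0247, 0.0385]
tool_rot: [180.0, -0.0, 76.2]
ft_force: [0.2, 0.2, -2.3]
width: 0.087
finger_force: 58.9
t 19.25 tcp [0.5104 0.0247 0.0385] [179.98  -0.    76.17] F [ 0.2   0.19 -2.27] w 0.087 58.9
shift now axes [-0.0006  0.0005  0.0025] after turn [-0.0006  0.0005  0.0025] turn [ 0.02 -0.    0.01]
```

In the tool's units: 0.0015 m is 0.03.

```bash
python3 -m handwheel '[[0, [0, 0, 0.03], [0, 0, 0]], [0, [0, 0, 0], [0, 0, 0]], [0, [0, 0, 0], [0, 0, 0]]]'; python3 -m handwheel '[[0, [0, 0, 0.02], [0, 0, 0]], [0, [0, 0, 0], [0, 0, 0]], [0, [0, 0, 0], [0, 0, 0]]]'
python3 go.py .5108 .0239 .036 76.16
python3 - <<'E'
from station import env
import cv2,numpy as np
s=env.snapshot("scene")["image"][:,:,::-1];t=env.snapshot("top")["image"][:,:,::-1]
cv2.imwrite("pics/mat.png",np.hstack([cv2.resize(s[180:300,270:390],(400,400)),cv2.resize(t[140:260,250:370],(400,400))]))
E
```

```text
time: 19.55
tcp_pos: [0.5103, 0.0246, 0.0367]
tool_rot: [-180.0, 0.0, 76.2]
ft_force: [-0.4, -0.7, -2.4]
width: 0.084
finger_force: 58.9
time: 19.85
tcp_pos: [0.5104, 0.0246, 0.0359]
tool_rot: [180.0, -0.0, 76.2]
ft_force: [-1.0, -0.3, -0.6]
width: 0.081
finger_force: 59.2
t 19.85 tcp [0.5104 0.0246 0.0359] [179.99  -0.    76.16] F [-1.  -0.3 -0.6] w 0.081 59.2
shift now axes [-0.0006  0.0005 -0.0001] after turn [-0.0006  0.0005 -0.0001] turn [ 0.01 -0.    0.  ]
```

In the tool's units: 0.003 m is 0.06, 0.002 m is 0.04.

```bash
python3 -m handwheel '[[0, [0, 0, 0.01], [0, 0, 0]], [0, [0, 0, 0], [0, 0, 0]], [0, [-0.01, 0.06, 0], [0, 0, 0]], [0, [0, 0.06, 0], [0, 0, 0]], [0, [0, 0.06, 0], [0, 0, 0]], [0, [0, 0.06, 0], [0, 0, 0]], [0, [0, 0.04, 0], [0, 0, 0]], [0, [0, 0, 0], [0, 0, 0]], [0, [0, 0, 0], [0, 0, 0]]]'; python3 -m handwheel '[[0, [0, 0.04, 0], [0, 0, 0]], [0, [0, 0, 0], [0, 0, 0]]]';python3 -m handwheel '[[0, [0, 0.04, 0], [0, 0, 0]], [0, [0, 0, 0], [0, 0, 0]]]';python3 -m handwheel '[[0, [0, 0.04, 0], [0, 0, 0]], [0, [0, 0, 0], [0, 0, 0]]]';python3 -m handwheel '[[0, [0, 0.04, 0], [0, 0, 0]], [0, [0, 0, 0], [0, 0, 0]], [0, [0, 0, 0], [0, 0, 0]]]'
python3 go.py .5108 .0239 .036 76.16
```

```text
time: 20.85
tcp_pos: [0.5241, 0.0208, 0.0359]
tool_rot: [180.0, -0.0, 76.2]
ft_force: [-1.7, 0.7, 6.1]
width: 0.08
finger_force: 60.2
time: 21.05
tcp_pos: [0.5259, 0.0204, 0.0358]
tool_rot: [180.0, -0.0, 76.2]
ft_force: [-2.6, 0.2, 6.9]
width: 0.078
finger_force: 60.4
time: 21.25
tcp_pos: [0.5279, 0.0199, 0.0359]
tool_rot: [180.0, -0.0, 76.2]
ft_force: [-3.5, 0.4, 7.5]
width: 0.078
finger_force: 60.4
time: 21.45
tcp_pos: [0.5298, 0.0194, 0.0358]
tool_rot: [180.0, -0.0, 76.2]
ft_force: [-3.4, 0.5, 7.1]
width: 0.084
finger_force: 60.4
time: 21.75
tcp_pos: [0.5316, 0.019, 0.0359]
tool_rot: [-180.0, -0.0, 76.2]
ft_force: [-6.0, 1.3, 8.4]
width: 0.081
finger_force: 60.5
t 21.75 tcp [0.5316 0.019  0.0359] [-1.800e+02 -1.000e-02  7.617e+01] F [-6.04  1.29  8.41] w 0.081 60.5
shift now axes [-0.0002 -0.0213 -0.0001] after turn [-0.0002 -0.0213 -0.0001] turn [-0.   -0.01  0.01]
```

Units first: shifts go in shares of 50 mm and turns go in shares of 90 degrees. So 0.002 m is 0.04.

```bash
for i in 1; do python3 -m handwheel '[[0, [0, 0.04, 0], [0, 0, 0]], [0, [0, 0, 0], [0, 0, 0]]]'; done | grep -E "tcp|ft"
python3 -m handwheel '[[0, [0, 0.04, 0], [0, 0, 0]], [0, [0, 0, 0], [0, 0, 0]]]' | grep -E "tcp|ft"
python3 -m handwheel '[[0, [0, 0.04, 0], [0, 0, 0]], [0, [0, 0, 0], [0, 0, 0]]]' | grep -E "tcp|ft"
python3 -m handwheel '[[0, [0, 0.04, 0], [0, 0, 0]], [0, [0, 0, 0], [0, 0, 0]], [0, [0, 0, 0], [0, 0, 0]]]' | grep -E "tcp|ft"
python3 - <<'E'
from station import env
import cv2,numpy as np
s=env.snapshot("scene")["image"][:,:,::-1];t=env.snapshot("top")["image"][:,:,::-1]
cv2.imwrite("pics/push.png",np.hstack([cv2.resize(s[190:290,280:380],(400,400)),cv2.resize(t[145:245,255:355],(400,400))]))
E
```

```text
tcp_pos: [0.5333, 0.0186, 0.0359]
ft_force: [-6.8, 2.0, 9.8]
tcp_pos: [0.5351, 0.0182, 0.0358]
ft_force: [-9.6, 2.9, 11.4]
tcp_pos: [0.5368, 0.0178, 0.0358]
ft_force: [-11.3, 4.1, 12.7]
tcp_pos: [0.5386, 0.0174, 0.0358]
ft_force: [-12.2, 4.2, 13.5]
```

View pics/push.png

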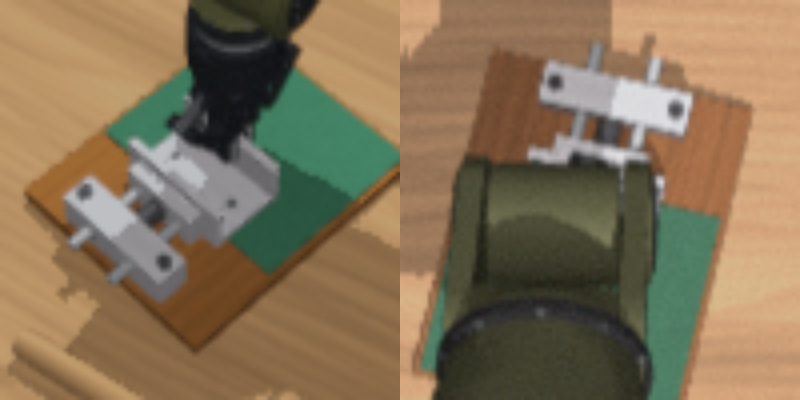

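The channel stands flat and square, with its wall centred on the pad (pad's left corner at scene crop (132,143)). I'll check the compression against the projected pad corners.

```bash
python3 - <<'E'
from fit import *
from station import env
j=[.5506,.0141,np.radians(-13.84)]
for c in(0,.006,.009,.012,.015):
    L=[(.045+c,-.035,.054),(.059+c,-.035,.054),(.045+c,.035,.054),(.059+c,.035,.054)]
    print(c,"scene crop",((proj(T(j,L),"scene")+.5-[280,190])*4).round(0).tolist(),"top crop",((proj(T(j,L),"top")+.5-[255,145])*4).round(0).tolist())
print(((proj(T(j,[(.09,-.055,.053),(.12,-.055,.053)]),"scene")+.5-[280,190])*4).round(0).tolist())
# pad motion between free image and now, by patch matching in both views
for n,(x,y,w,h) in (("scene",(300,222,40,30)),("top",(285,172,36,22))):
    a=CAM[n]["image"]; b=env.snapshot(n)["image"]; cv2.imwrite(f"pics/{n}_now.png",b[:,:,::-1])
f=np.array([env.get_obs()["ft_force"]]);print(f)
E
```

```text
0 scene crop [[152.0, 156.0], [139.0, 166.0], [214.0, 209.0], [201.0, 220.0]] top crop [[244.0, 187.0], [249.0, 168.0], [150.0, 165.0], [154.0, 147.0]]
0.006 scene crop [[146.0, 160.0], [133.0, 171.0], [208.0, 214.0], [195.0, 225.0]] top crop [[246.0, 179.0], [250.0, 160.0], [151.0, 157.0], [156.0, 139.0]]
0.009 scene crop [[143.0, 163.0], [130.0, 173.0], [206.0, 216.0], [193.0, 227.0]] top crop [[247.0, 175.0], [251.0, 156.0], [152.0, 153.0], [157.0, 135.0]]
0.012 scene crop [[141.0, 165.0], [128.0, 175.0], [203.0, 218.0], [190.0, 229.0]] top crop [[248.0, 171.0], [252.0, 152.0], [153.0, 149.0], [158.0, 131.0]]
0.015 scene crop [[138.0, 167.0], [125.0, 177.0], [200.0, 221.0], [187.0, 231.0]] top crop [[249.0, 167.0], [253.0, 148.0], [154.0, 145.0], [159.0, 127.0]]
[[93.0, 175.0], [65.0, 197.0]]
[[-13.05931862   4.42304569  13.59828276]]
```

Image, force and geometry all put the compression at about 10 mm. I'll add 1.5 mm, let it settle, and read it.

In the tool's units: 0.001 m is 0.02, 0.0005 m is 0.01.

```bash
python3 -m handwheel '[[0, [0, 0.02, 0], [0, 0, 0]], [0, [0, 0.01, 0], [0, 0, 0]], [0, [0, 0, 0], [0, 0, 0]], [0, [0, 0, 0], [0, 0, 0]], [0, [0, 0, 0], [0, 0, 0]], [0, [0, 0, 0], [0, 0, 0]], [0, [0, 0, 0], [0, 0, 0]], [0, [0, 0, 0], [0, 0, 0]]]' && python3 -c "
from station import env
print(env.get_obs()['ft_force']); print(env.hand_in())"
```

```text
time: 23.65
tcp_pos: [0.5397, 0.0171, 0.0358]
tool_rot: [-179.8, -0.0, 76.2]
ft_force: [-16.2, 4.5, 15.9]
width: 0.079
finger_force: 61.8
[-16.17779299   4.45440239  15.89296611]
the job is handed in; nothing more can be done
None
```

I handed the job in at 23.65 s, but no verdict came back. The caddy hangs free on both prongs, and the gripper is still pressing the channel against the middle of the stop, which I estimate is pushed back about 11 mm (roughly 8 N after mat friction). I didn't look at the caddy again after leaving the hook, and the hammer, screwdriver and bin were never touched on purpose.

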